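# Clamp a core plug in the bench length gauge with three clicks

### The job

Take the longest of the three rock core plugs from the white rack, lay it gently in the rest of the bench gauge between spindle and anvil, and wind the ratchet knob clockwise until the spindle has closed on the plug and the ratchet starts to slip. Give it exactly three clicks, as for any micrometer reading, then let go and leave the plug clamped; never force the knob or the plug, and leave everything else where it is.

Things in the scene. Friction and masses are not known exactly. Their poses are not given: they have to be found in the camera images.
- plug_long_center (a point): centre of the longest of three bare grey-brown rock core plugs: a plain round cylinder 30 mm in diameter, 62 mm long, about 110 g; x along its axis. At the start the three lie side by side, parallel, in any order in the rack, axes 34 mm above the worktop and 60 mm apart
- plug_long: the same longest plug, whole: origin at its centre, x along its axis
- plug_mid_center (a point): centre of the middle plug: 30 mm in diameter, 50 mm long, x along its axis; stays in the rack
- plug_short_center (a point): centre of the shortest plug: 30 mm in diameter, 40 mm long, x along its axis; stays in the rack
- rack: fixed white rack: plate 80 x 190 x 8 mm with three V rests across it, each 24 mm wide and 36 mm long at the top, so fingers pass down beside a plug; origin at the centre of the plate's underside; plugs lie along its x axis, the rests are set along y. Close behind it stands the tall blue heating cabinet: door front at world x = 0.57 m, its right edge at y = -0.10 m
- gauge: fixed length gauge: grey base 104 (x) x 250 (y) x 22 mm, a white head with spindle and knob at its -y end (the robot's right), a V rest in the middle, an anvil slide at its +y end; origin on the worktop below the middle of the rest, y along the measuring axis from head to anvil. The anvil's round steel face lies somewhere between y = +34 and +42 mm, where the last user clamped it; it does not move
- rest (a point): where the plug's centre belongs: middle of the gauge's V rest, 52 mm above the worktop, axes as the gauge; the plug's axis goes along y. The rest's two slabs slope at 30 degrees, reach 12 mm to either side and are 36 mm long, so fingers pass down beside it; below them the base's top is at 22 mm. The spindle later pushes the plug along the rest up to the anvil
- spindle: steel spindle, 13 mm in diameter, with its measuring face; slides out of the head along +y without turning, up to 34 mm; origin at worktop level below its face. At the start it is wound back, its face 36 mm from the rest's middle
- spindle_face (a point): centre of the spindle's flat face, 18 mm in diameter, 52 mm above the worktop; y points to the anvil. The face is sprung, 3 N per mm: once plug and anvil are met, the knob's torque climbs over about 0.2 rad to about 0.2 Nm, and then the ratchet slips
- knob_grip (a point): on the axis of the ratchet knob, half-way up it, 103 mm above the worktop, 88 mm from the rest towards -y of the gauge: a round fluted black knob 36 mm in diameter, 29 mm high (88.5 to 117.5 mm), vertical axis, on the white head (70 x 62 mm, top at 80 mm, steel collar to 86.5 mm). Clockwise from above drives the spindle out, 12 mm per rad, with 0.12 Nm of friction; it stays where it is left
- knob_mark (a point): tip of the raised pointer on the knob's top, 14 mm from the axis; its x axis points from the tip to the axis. At the start pointer and collar mark stand in line, and stay so while the knob drives the spindle. Each click of the slipping ratchet turns the pointer 20 degrees (0.349 rad) clockwise past the collar mark, three clicks 60 degrees (1.047 rad); let go, the knob settles in the nearest notch
- collar_mark (a point): black line on the steel collar (48 mm in diameter) under the knob, 21 mm from the axis, x axis towards the axis. The collar turns with the drive shaft: with the knob while it drives, and it stops when the ratchet slips. A click begins at about 0.2 Nm; half-way through, the torque at the knob drops to about zero or a little below until the ball falls into the next notch, then it jumps up again
- ratchet: the knob as a whole; origin on its axis at worktop level, axes as knob_mark
- tin_1: closed white round moisture tin, 68 mm in diameter, 38 mm high, to the left of the rack; origin at the centre of its underside; a bystander
Mind the look-alikes: they are no part of the job. What is shaped like the plug_long but blue or yellow is not meant.

How it is judged:
On the way, in this order (a step that is already met when the one before it is completed fails the run):
1. the longest plug lies in the gauge's rest and has been let go (x of plug_long_center in the frame of rest between -0.004 and 0.004 m and z of plug_long_center in the frame of rest between -0.004 and 0.004 m and y of plug_long_center in the frame of rest between -0.018 and 0.018 m and angle between the x axis of plug_long_center and the y axis of rest, either way round below 0.08 rad and contact force between the fingers and plug_long below 0.1 N and linear speed of plug_long below 0.02 m/s), for 0.2 s.
2. the spindle has closed on the plug and presses it against the anvil (contact force between spindle and plug_long above 3 N), for 0.2 s.
At the end, for the whole second after the job is handed in: The longest plug lies still in the gauge's rest (centre within 4 mm across and in height, 18 mm along, axis within 0.08 rad), the spindle presses it with more than 2 N, and the knob's pointer stands three clicks (2.5 to 3.5; 0.873 to 1.222 rad) clockwise of the collar mark (x of plug_long_center in the frame of rest between -0.004 and 0.004 m and z of plug_long_center in the frame of rest between -0.004 and 0.004 m and y of plug_long_center in the frame of rest between -0.018 and 0.018 m and angle between the x axis of plug_long_center and the y axis of rest, either way round below 0.08 rad and contact force between spindle and plug_long above 2 N and linear speed of plug_long below 0.005 m/s and angle between the x axis of knob_mark and the x axis of collar_mark, either way round between 0.873 and 1.222 rad and y of knob_mark in the frame of collar_mark above 0 m); the robot touches nothing.
It fails at once if the ratchet goes on past the third click (knob more than 3.6 clicks, 1.26 rad, from the collar mark) (angle between the x axis of knob_mark and the x axis of collar_mark, either way round above 1.26 rad).
It fails at once if the moisture tin to the left of the rack is moved by more than 15 mm (distance of tin_1 from where it was at the start of the episode above 0.015 m).
It fails at once if the knob is squeezed or pushed with more than 90 N (contact force between anything else and ratchet above 90 N).
It fails at once if the plug is pressed against the gauge (rest or anvil) with more than 35 N (contact force between plug_long and gauge above 35 N).
It fails at once if one of the two shorter plugs is moved by more than 15 mm (distance of any of plug_mid_center, plug_short_center from where it was at the start of the episode above 0.015 m).
It also fails if it takes over 72 s, if anything falls off the work surface, if the arm or the gripper's body presses on something with over 40 N, if the wrist force passes 120 N, or if a joint passes its speed limit or range.

### The arm

A 6-joint arm with a two-finger parallel gripper is mounted at the origin on a cart in front of the work surface, level with it; the furniture and walls round the work are solid. World frame = base frame: x ahead of the robot, y to its left, z up, the work surface at z = 0. Lengths are in m, angles in rad, forces in N, time in s.
With the tool pointing down it reaches from about 0.3 to 0.775 m from the base axis. Payload 14.6 kg.
Tool frame: the origin (TCP) lies at the very end of the fingers, on their centre line; the grasp point (between the pads) lies 19 mm behind it (ctrl.hold_point_z is the z of the grasp point in the tool frame, in m); z points along the fingers, y is the direction in which the jaws open and shut (so a half turn about z gives the same grasp; the last joint's range is limited). The gripper opens to 94 mm and grips with 3 to 60 N. Pads are 16 mm wide; open, the fingers measure 119 mm over their backs; the gripper's body (75 mm by 177 mm) begins 78 mm behind the grasp point.
Start: joints at [-1.242, 0.3, 1.521, -0, 1.321, -0.067], TCP at [0.212, -0.507, 0.205] pointing down, gripper open.
Joint ranges: [-3.03, 3.03], [-0.79, 2.21], [0.23, 2.52], [-1.04, 4.18], [0, 3.07], [-2.55, 2.55]. Speed limits (rad/s): [2.22, 2.22, 2.57, 3.14, 3.14, 3.14].

### API

Orientations are given as [roll, pitch, yaw] about the fixed x, y, z axes, in that order (R = Rz(yaw) Ry(pitch) Rx(roll)).
In Python, from station import ctrl, cams, hand_in gives the robot as it stands.
- The arm moves only by the tool servo_tool, never from a script. Its argument "rows" is a list of rows, each a list of 7 numbers: the shift along the world's x, y, z in m, then the turn, a rotation vector about the world's x, y, z in rad, then the gripper command: -1 is shut, 1 is fully open, values between are in proportion. A call has exactly 8 rows; each row is the pose to reach, as a shift and turn from the pose measured when the call began; what a row does not reach only later rows make up. A row lasts 1/12 s, in which the tool goes at most 41.7 mm and 7.16 degrees, less where a joint would pass 70% of its speed; a pose out of reach is approached as far as the arm can. A call with a gripper value outside its range is refused whole. The fingers move at their own pace and stop on an object; "newtons" is the grip in N (left out, the last holds). Time passes only in rows, so rows that repeat a pose let the fingers close, or fill a call up. It gives the time, the measured TCP pose, the force and the opening at its end, in the units of the state.
- ctrl.get_obs(): the state, without advancing time (a new reading comes with each control period).
- cams.camera(name): name is "scene" or "side" or "wrist"; returns a dict with "image" (400x640x3 uint8, red, green, blue), "depth" (400x640 float32, m along the optical axis (not along the pixel's ray), 0 where there is no reading), "fx", "fy", "cx", "cy" (pixels), "rvec" (rotation vector, rad) and "tvec" (3), from world to camera coordinates, as OpenCV has them; the wrist camera has in their place "hand_eye" (4x4, takes a point from camera to tool coordinates, whose origin is the TCP and whose axes are the flange's). Camera axes: x right, y down, z forward; pixel columns grow to the right and rows downward; lengths in m; the calibration is good to about 2 mm. A picture is of the moment at which its call begins: read the wrist's pose just before it.
- hand_in(): hands the job in, once; it reports no verdict.
Trained networks look in a picture, given as the dict that the camera call returned (one of the last four; its "shot" number tells which), for a name from the list of things; names that differ only in an ending like _2 or _b are one class to them, and where a whole thing is asked for, a point or a joint stands for the part that bears it (a point fixed in the world has none). Each returns a list of dicts, best first, with "p" (0 to 1); they miss things now and then, are a little off and sometimes report something else, mostly with a low value. They report only what shows in the picture. A call takes as long as a camera call. They do not tell look-alikes from the thing itself.
- cams.spot_in(picture, name): "box" ([left, top, right, bottom] as shares, 0 to 1, of the picture: columns of its width, rows of its height, round what is visible of it).
- cams.place_of(picture, name): "at" ([column, row] as shares, 0 to 1, of the picture: columns of its width, rows of its height: a listed point, or the origin of a listed thing).
The state is a dict: "time_s": time; "qpos": joint angles; "joint_vel": joint speeds; "tau": joint torques, N m; "ee_pos": TCP position; "eef_rot": TCP orientation; "force": force on the tool from outside, world axes, zero at the start; "moment": the same for the moment, N m; "grip_width": finger opening in m.
Only numpy, scipy, OpenCV 4.12 (cv2) and the standard library are available. Lean on these libraries where they do the work, as an engineer would, in place of code of your own. Each camera call takes 0.05 s, during which the arm holds its last target.

## Working session

There is one attempt and no reset: what is moved stays moved. The work goes in short steps, Python scripts to look and compute and a tool call to move; the robot and the scene stay as the last step left them, time stands still between calls to the robot, and variables do not carry over. Pictures are saved under pics/ and viewed, and the job is handed in when it is done.

Besides the shell and the picture viewer there is one more tool, called after "Emit:" as a command line: name --pt "numbers of a row" for each row, then --argument value for the rest. servo_tool: Moves the arm, as the interface text tells. Its arguments: {"type":"object","properties":{"rows":{"type":"array"},"newtons":{"type":"number"}},"required":["rows"]}

```bash
mkdir -p pics; ls; cat > h.py <<'E'
import numpy as np, cv2
from station import ctrl, cams, hand_in
from scipy.spatial.transform import Rotation as R
def shot(n,fn=None):
    p=cams.camera(n)
    if fn: cv2.imwrite('pics/'+fn+'.png',cv2.cvtColor(p['image'],cv2.COLOR_RGB2BGR))
    return p
def c2w(p,obs=None):
    if 'hand_eye' in p:
        T=np.eye(4);T[:3,:3]=R.from_euler('xyz',obs['eef_rot']).as_matrix() if len(obs['eef_rot'])==3 else None
        T[:3,3]=obs['ee_pos'];return T@np.array(p['hand_eye'])
    T=np.eye(4);T[:3,:3]=cv2.Rodrigues(np.array(p['rvec'],float))[0];T[:3,3]=np.ravel(p['tvec']);return np.linalg.inv(T)
def ray(p,u,v,z,obs=None):  # intersect pixel with plane z
    T=c2w(p,obs);d=T[:3,:3]@np.array([(u-p['cx'])/p['fx'],(v-p['cy'])/p['fy'],1]);o=T[:3,3]
    return o+d*(z-o[2])/d[2]
def cloud(p,obs=None):
    T=c2w(p,obs);v,u=np.mgrid[:400,:640];d=p['depth'];P=np.stack([(u-p['cx'])/p['fx']*d,(v-p['cy'])/p['fy']*d,d],-1)
    return P@T[:3,:3].T+T[:3,3]
E
python3 - <<'E'
from h import *
o=ctrl.get_obs();print(o)
print(ctrl.hold_point_z)
for n in ['scene','side','wrist']:
    p=shot(n,n+'0')
    print(n,p['shot'],p['fx'],p['cx'],p['cy'],c2w(p,o).round(3).tolist())
    for t in ['plug_long_center','plug_mid_center','plug_short_center','rest','knob_grip','knob_mark','collar_mark','spindle_face','tin_1','gauge','rack']:
        try:
            r=cams.place_of(p,t)[:4]
        except Exception as e: print(t,e);continue
        for q in r:
            u,v=q['at'][0]*640,q['at'][1]*400
            z={'plug':.034,'rest':.052,'knob':.103,'coll':.0865,'spin':.052}.get(t[:4],0)
            if t=='knob_mark':z=.1175
            print(' ',t,round(q['p'],2),int(u),int(v),ray(p,u,v,z,o).round(4))
E
```

```text
pics
{'time_s': 0.0, 'qpos': array([-1.24157651e+00,  3.00456463e-01,  1.52159099e+00, -3.34135390e-05,
        1.32072566e+00, -6.65765858e-02]), 'joint_vel': array([ 8.52811246e-05,  1.87559971e-04,  5.82996534e-04, -5.21740345e-05,
       -3.87068835e-04, -6.96902182e-04]), 'tau': array([-2.66621682e-04, -5.31802154e+01, -3.52730334e+01,  7.08201667e-02,
        2.44173309e-02, -7.58216947e-05]), 'ee_pos': array([ 0.21196082, -0.50721851,  0.20489018]), 'eef_rot': array([-3.14041266e+00, -4.62398018e-05,  3.95804665e-01]), 'force': array([ 0.27436046,  0.02457947, -0.98856862]), 'moment': array([-0.00913986, -0.03219671, -0.00378239]), 'grip_width': 0.09376880146733635}
-0.0188
scene 1 455.1208996676048 317.740513014422 194.1336016359193 [[-0.903, -0.313, 0.294, 0.24], [-0.43, 0.65, -0.627, 0.549], [0.005, -0.693, -0.721, 0.877], [0.0, 0.0, 0.0, 1.0]]
  plug_long_center 0.75 300 292 [0.4922 0.0923 0.034 ]
  plug_long_center 0.64 340 214 [ 0.5046 -0.145   0.034 ]
  plug_long_center 0.62 305 196 [ 0.6104 -0.1639  0.034 ]
  plug_mid_center 0.61 316 269 [0.4865 0.0249 0.034 ]
  plug_s
[... 1087 characters left out ...]
.62 324 225 [ 0.4961 -0.0414  0.034 ]
  rest 0.8 352 176 [ 0.5394 -0.3751  0.052 ]
  knob_grip 0.64 274 298 [0.4094 0.3914 0.103 ]
  knob_grip 0.52 371 154 [ 0.5085 -0.4686  0.103 ]
  knob_grip 0.28 357 171 [ 0.4961 -0.2924  0.103 ]
  knob_mark 0.58 372 146 [ 0.5205 -0.5155  0.1175]
  spindle_face 0.35 359 172 [ 0.5305 -0.4171  0.052 ]
  tin_1 0.74 274 295 [0.485  0.2536 0.    ]
  gauge 0.95 349 190 [ 0.5499 -0.3783  0.    ]
  rack 0.85 311 249 [0.4975 0.0348 0.    ]
  rack 0.2 350 192 [ 0.5392 -0.3663  0.    ]
wrist 3 325.3570311135379 320.04708401309006 200.83911917938715 [[0.386, -0.893, -0.231, 0.278], [-0.922, -0.374, -0.095, -0.481], [-0.001, 0.25, -0.968, 0.384], [0.0, 0.0, 0.0, 1.0]]
```

View pics/scene0.png

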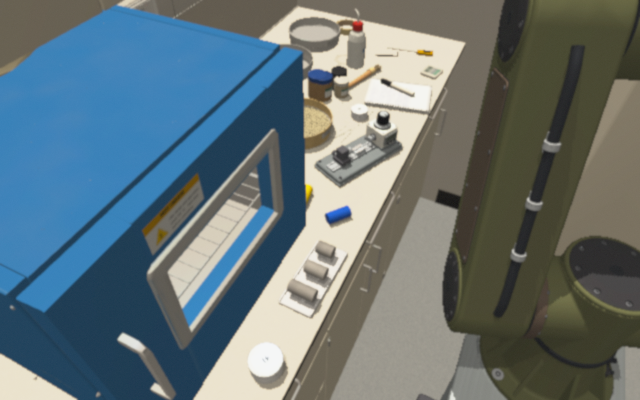

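View pics/side0.png

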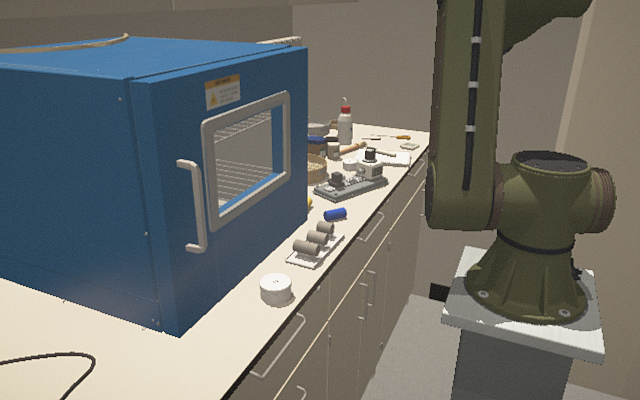

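View pics/wrist0.png

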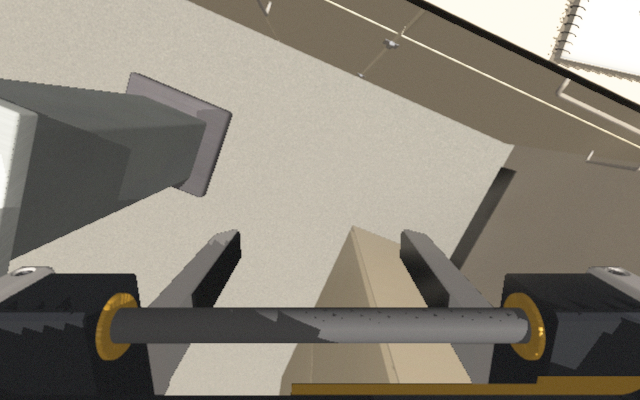

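The longest plug seems to be the one nearest the tin, around pixel (302,290) in the scene view. The blue one at (338,214) and the yellow one at (307,192) are look-alikes. I'll look at the gauge from the wrist first.

Emit:
servo_tool --pt "0.27 0.1 0.12 0 0 0.8 1" --pt "0.27 0.1 0.12 0 0 0.8 1" --pt "0.27 0.1 0.12 0 0 0.8 1" --pt "0.27 0.1 0.12 0 0 0.8 1" --pt "0.27 0.1 0.12 0 0 0.8 1" --pt "0.27 0.1 0.12 0 0 0.8 1" --pt "0.27 0.1 0.12 0 0 0.8 1" --pt "0.27 0.1 0.12 0 0 0.8 1"

```text
time_s: 2.47
ee_pos: [0.4854, -0.4054, 0.3272]
eef_rot: [3.14, 0.0, 1.202]
force: [-0.4, -0.3, 0.2]
grip_width: 0.0941
```

```bash
cat > look.py <<'E'
import sys
from h import *
def look(n,fn,names):
    o=ctrl.get_obs();p=shot(n,fn);np.savez('pics/'+fn+'.npz',C=cloud(p,o),**{k:v for k,v in p.items() if k!='image'},img=p['image'],T=c2w(p,o))
    print(o['ee_pos'].round(4),np.round(o['eef_rot'],4))
    for t in names:
        for q in cams.place_of(p,t)[:3]:
            u,v=q['at'][0]*640,q['at'][1]*400
            z={'plug':.034,'rest':.052,'knob':.103,'coll':.0865,'spin':.052}.get(t[:4],0)
            if t=='knob_mark':z=.1175
            print(' ',t,round(q['p'],2),int(u),int(v),ray(p,u,v,z,o).round(4))
E
python3 -c "
from look import *
look('wrist','w1',['rest','knob_grip','spindle_face','gauge','knob_mark','collar_mark'])"
```

```text
[ 0.4854 -0.4054  0.3272] [3.1396e+00 3.0000e-04 1.2021e+00]
  rest 0.56 366 144 [ 0.5584 -0.3966  0.052 ]
  knob_grip 0.9 361 215 [ 0.5171 -0.474   0.103 ]
  spindle_face 0.59 362 171 [ 0.54   -0.4308  0.052 ]
  spindle_face 0.48 362 165 [ 0.5434 -0.4218  0.052 ]
  gauge 0.78 360 142 [ 0.5565 -0.3974  0.    ]
  knob_mark 0.81 353 218 [ 0.5067 -0.4698  0.1175]
  knob_mark 0.48 362 165 [ 0.5381 -0.4109  0.1175]
  collar_mark 0.82 345 212 [ 0.4987 -0.4679  0.0865]
```

View pics/w1.png

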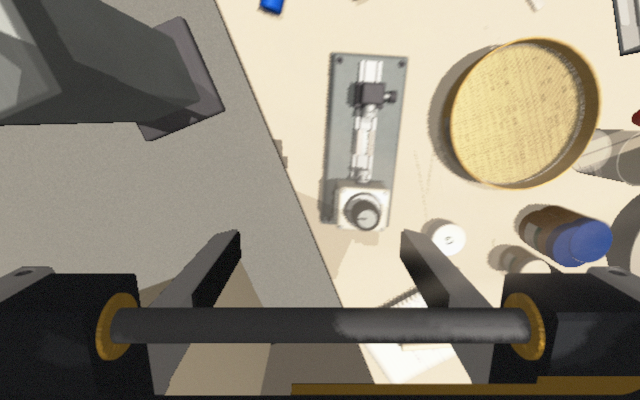

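The wrist view shows the gauge base from (330,53) to (407,228), the knob at (364,212), the anvil block at (371,95) and the rest between them at about (362,140). I'll fit the pose from depth.

```bash
python3 - <<'E'
import numpy as np,cv2
d=np.load('pics/w1.npz');C=d['C'];
sub=np.zeros((400,640),bool);sub[30:250,300:430]=1
Z=C[...,2]
def rep(n,lo,hi):
    m=sub&(Z>lo)&(Z<hi)&(d['depth']>0)
    P=C[m]; print(n,len(P),P.mean(0).round(4)); 
    if len(P)>20:
        r=cv2.minAreaRect((P[:,:2]*1000).astype(np.float32)); print('  ',np.round(r[0],1),np.round(r[1],1),round(r[2],1))
    return P
rep('worktop',-.01,.01)
rep('base',.015,.028)
rep('head',.075,.083)
rep('knob',.113,.122)
rep('mid',.03,.06)
for v in range(60,235,4): print(v, [int(x) for x in (Z[v,340:400:4]*1000)])
E
```

```text
worktop 15409 [ 5.674e-01 -3.922e-01 -4.000e-04]
   [ 562.9 -410.3] [334.6 211.4] 69.0
base 7449 [ 0.564  -0.3716  0.022 ]
   [ 583.3 -419.3] [259.7 171.7] 65.6
head 1078 [ 0.5205 -0.4696  0.0791]
   [ 520.5 -475. ] [60.5 69.1] 65.9
knob 550 [ 0.5204 -0.4742  0.117 ]
   [ 519.9 -474.8] [33.1 34.5] 58.2
mid 1276 [ 0.56   -0.3866  0.0436]
   [ 558.  -404.6] [204.   73.2] 57.6
60 [22, 20, 21, 22, 22, 21, 20, 21, 24, 21, 22, 22, 20, 21, 19]
64 [23, 21, 20, 21, 20, 26, 27, 27, 27, 27, 27, 22, 20, 20, 20]
68 [21, 20, 22, 22, 20, 28, 26, 27, 27, 27, 27, 22, 21, 20, 23]
72 [19, 22, 21, 22, 22, 26, 28, 26, 28, 27, 26, 20, 19, 21, 20]
76 [22, 20, 21, 22, 23, 26, 28, 28, 29, 29, 21, 21, 22, 21, 20]
80 [21, 21, 20, 22, 21, 27, 25, 27, 27, 27, 20, 21, 22, 21, 21]
84 [23, 21, 21, 21, 42, 41, 72, 70, 71, 71, 70, 22, 21, 21, 21]
88 [21, 21, 21, 21, 40, 56, 71, 72, 72, 72, 71, 22, 21, 22, 21]
92 [21, 20, 20, 20, 41, 59, 70, 73, 72, 72, 71, 22, 20, 38, 21]
96 [20, 21, 20, 22, 41, 62, 72, 72, 72, 73, 72, 39, 38, 43, 20]
100 [21, 23, 22, 21, 41, 68, 71, 71, 73, 72, 71, 21, 34, 42, 21]
104 [21, 21, 20, 2
[... 1434 characters left out ...]
, 78, 78, 78, 77, 79, 75, 0, 0]
196 [79, 80, 79, 80, 84, 86, 86, 84, 81, 79, 78, 78, 76, -1, 0]
200 [78, 79, 81, 86, 86, 86, 91, 86, 86, 82, 79, 80, 21, 0, 0]
204 [79, 81, 86, 86, 95, 106, 110, 109, 100, 85, 79, 79, 23, -1, -2]
208 [79, 82, 85, 95, 114, 116, 117, 117, 115, 100, 82, 79, 20, 0, -1]
212 [79, 82, 87, 103, 116, 117, 117, 117, 117, 115, 86, 77, 20, -1, -1]
216 [78, 81, 86, 112, 117, 116, 118, 117, 117, 118, 78, 78, 18, 0, 0]
220 [79, 77, 88, 114, 115, 117, 117, 119, 115, 117, 78, 77, 15, -1, 0]
224 [79, 80, 79, 86, 116, 116, 117, 118, 118, 117, 80, 78, 0, -2, -1]
228 [79, 77, 78, 79, 111, 115, 117, 117, 117, 79, 79, 77, 0, 0, 1]
232 [0, 0, -1, 0, 0, 0, -1, 0, 0, 0, 0, 0, 1, -1, 0]
```

```bash
python3 - <<'E'
import numpy as np,cv2
d=np.load('pics/w1.npz');C=d['C'];Z=C[...,2]
sub=np.zeros((400,640),bool);sub[30:250,300:430]=1; sub&=d['depth']>0
k=np.array([.5199,-.4748])
def loc(P,a):
    y=np.array([np.cos(a),np.sin(a)]);x=np.array([y[1],-y[0]]);q=P[:,:2]-k;return q@x,q@y
# base: connected comp around
m=(sub&(Z>.017)&(Z<.031)).astype(np.uint8);m=cv2.morphologyEx(m,cv2.MORPH_OPEN,np.ones((3,3)))
n,l,s,c=cv2.connectedComponentsWithStats(m);i=1+np.argmax(s[1:,4]);P=C[l==i];P=P[(P[:,2]>.018)&(P[:,2]<.025)]
r=cv2.minAreaRect((P[:,:2]*1000).astype(np.float32));print('base',np.round(r[0],1),np.round(r[1],1),r[2])
for ad in (64,65,65.9,67):
    a=np.radians(ad)
    # lateral center per y-slice of base
    x,y=loc(P,a);cs=[]
    for b in np.arange(0,.2,.02):
        s_=(y>b)&(y<b+.02); 
        if s_.sum()>50: cs.append((b,np.percentile(x[s_],1)*1e3,np.percentile(x[s_],99)*1e3))
    print(ad,np.round([(q[1],q[2]) for q in cs[::2]],1).tolist())
a=np.radians(65.9)
Q=C[sub];x,y=loc(Q,a);z=Q[:,2]
s_=(z>.0305)&(z<.045)&(abs(x)<.025)&(y>.06)&(y<.115)
print('rest y',np.percentile(y[s_],[1,5,50,95,99]).round(4),'x',np.percentile(x[s_],[1,5,50,95,99]).round(4))
s2=s_&(y>.072)&(y<.104);xx=x[s2];zz=z[s2]
f=lambda c:np.abs(zz-(c[1]+np.tan(np.pi/6)*abs(xx-c[0]))).mean()
from scipy.optimize import minimize
print(minimize(f,[0,.033],method='Nelder-Mead').x)
s3=(z>.05)&(z<.065)&(abs(x)<.02)&(y>.03)&(y<.07);print('spindle',np.percentile(y[s3],[50,95,99]),np.median(x[s3]))
s3=(z>.05)&(z<.067)&(abs(x)<.02)&(y>.11)&(y<.15);print('anvil',np.percentile(y[s3],[1,5,50]),np.median(x[s3]))
s3=(z>.076)&(z<.083);r=cv2.minAreaRect((Q[s3][:,:2]*1000).astype(np.float32));print(r)
E
```

```text
base [ 554.5 -400.5] [248.  103.3] 65.67049407958984
64 [[-50.6, 51.9], [-51.0, 49.9], [-52.5, 48.3], [-53.7, 47.6], [-54.6, 46.5]]
65 [[-50.5, 52.1], [-50.0, 50.8], [-50.9, 49.9], [-51.2, 49.7], [-51.5, 49.2]]
65.9 [[-50.4, 52.3], [-49.1, 51.6], [-49.4, 51.3], [-49.0, 51.8], [-48.7, 52.0]]
67 [[-50.3, 52.5], [-48.5, 52.3], [-47.6, 53.1], [-46.5, 54.2], [-45.4, 55.4]]
rest y [0.0698 0.0714 0.0878 0.1038 0.1052] x [-0.0108 -0.0099  0.0018  0.0121  0.0132]
[0.00133945 0.03358209]
spindle [0.03674076 0.05121455 0.05137349] 0.0003032474267263387
anvil [0.1220347  0.12288786 0.13075787] 0.00011078953596718639
((520.5089721679688, -475.1507568359375), (60.242679595947266, 68.24727630615234), 65.58494567871094)
```

Gauge fit: yaw is about 65.6° for the y axis, the rest sits at about (0.557,-0.395) and the knob axis at about (0.5205,-0.475). The gap runs from roughly -36 to +34 mm. Next is the rack, keeping clear of the cabinet.

Emit:
servo_tool --pt "-0.04 0.04 -0.01 0 0 0.12 1" --pt "-0.08 0.07 -0.02 0 0 0.25 1" --pt "-0.1 0.1 -0.02 0 0 0.37 1" --pt "-0.11 0.14 -0.02 0 0 0.5 1" --pt "-0.11 0.18 -0.02 0 0 0.62 1" --pt "-0.11 0.22 -0.02 0 0 0.75 1" --pt "-0.11 0.26 -0.02 0 0 0.87 1" --pt "-0.11 0.3 -0.02 0 0 0.99 1"

```text
time_s: 3.48
ee_pos: [0.3695, -0.1172, 0.305]
eef_rot: [-3.141, 0.0, 2.188]
force: [1.0, -0.4, 0.3]
grip_width: 0.094
```

Emit:
servo_tool --pt "0 0.04 0 0 0 0.12 1" --pt "0 0.08 0 0 0 0.25 1" --pt "0 0.12 0 0 0 0.37 1" --pt "0.01 0.13 0 0 0 0.5 1" --pt "0.02 0.13 0 0 0 0.62 1" --pt "0.03 0.13 0 0 0 0.75 1" --pt "0.04 0.13 0 0 0 0.87 1" --pt "0.05 0.13 0 0 0 0.95 1"

```text
time_s: 4.15
ee_pos: [0.4195, 0.0122, 0.3048]
eef_rot: [-3.141, 0.0, -3.139]
force: [0.1, -0.7, 0.7]
grip_width: 0.094
```

```bash
python3 -c "
from look import *
look('wrist','w2',['plug_long_center','plug_mid_center','plug_short_center','rack'])"
```

```text
[0.4195 0.0122 0.3048] [-3.1411e+00  5.0000e-04 -3.1395e+00]
  plug_long_center 0.87 368 217 [0.4884 0.0804 0.034 ]
  plug_long_center 0.82 208 228 [ 0.5051 -0.152   0.034 ]
  plug_mid_center 0.66 326 216 [0.4869 0.0204 0.034 ]
  plug_short_center 0.79 286 220 [ 0.4927 -0.0383  0.034 ]
  plug_short_center 0.26 64 250 [ 0.5403 -0.3688  0.034 ]
  rack 0.69 328 213 [0.4916 0.0235 0.    ]
  rack 0.34 64 252 [ 0.5585 -0.3979  0.    ]
```

View pics/w2.png

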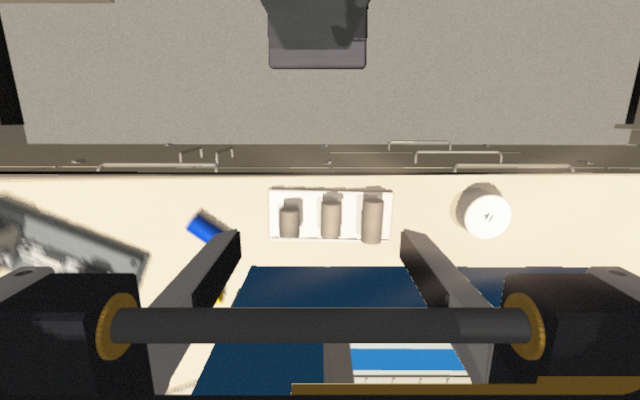

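The longest plug is the right-hand one at (372,220) in this wrist view, on the tin side. The mid plug is at (331,218) and the short one at (289,220). I'll measure it from depth.

```bash
python3 - <<'E'
import numpy as np,cv2
d=np.load('pics/w2.npz');C=d['C'];Z=C[...,2]
for u0,u1,n in ((355,392,'long'),(315,350,'mid'),(272,305,'short')):
    sub=np.zeros((400,640),bool);sub[175:255,u0:u1]=1
    P=C[sub&(Z>.036)&(Z<.055)]
    q=P[:,:2]-P[:,:2].mean(0);w,V=np.linalg.eigh(q.T@q);e=V[:,1];e*=np.sign(e[0]);nn=np.array([-e[1],e[0]])
    r=cv2.minAreaRect((P[:,:2]*1000).astype(np.float32))
    t=q@e;s=q@nn;c=P[:,:2].mean(0)+e*(t.max()+t.min())/2+nn*(np.percentile(s,1)+np.percentile(s,99))/2
    top=P[P[:,2]>.0475];
    print(n,len(P),P[:,2].max(),c.round(4),'ang',np.degrees(np.arctan2(e[1],e[0])),'len',t.max()-t.min(),np.percentile(t,[1,99]),'wid',np.ptp(s),'rect',np.round(r[0],1),np.round(r[1],1),round(r[2],1),'topmean',top.mean(0).round(4))
sub=np.zeros((400,640),bool);sub[175:260,255:405]=1
P=C[sub&(Z>.005)&(Z<.012)];print(cv2.minAreaRect((P[:,:2]*1000).astype(np.float32)))
E
```

```text
long 874 0.05027095487742361 [0.4912 0.0857] ang -2.192953990568216 len 0.06252192211230814 [-0.0294886   0.03181117] wid 0.0294795409192512 rect [491.2  85.8] [29.2 62.4] 88.3 topmean [0.4916 0.0857 0.0483]
mid 714 0.050134478959015516 [0.488  0.0259] ang -1.832745773437415 len 0.05055250262759835 [-0.02355508  0.02598673] wid 0.02917154333381885 rect [488.   25.9] [29.2 50.5] 88.6 topmean [0.4872 0.0256 0.0483]
short 574 0.05061749633170809 [ 0.4926 -0.0342] ang -1.6245393098884064 len 0.04006518788160021 [-0.01837216  0.02094247] wid 0.02871080218906579 rect [492.6 -33.9] [28.7 40.1] 88.0 topmean [ 0.4919 -0.0342  0.0484]
((491.76739501953125, 25.755233764648438), (189.40243530273438, 80.4942855834961), 88.39286041259766)
```

Emit:
servo_tool --newtons 15 --pt "0.03 0.03 -0.02 0 0 -0.03 0.03" --pt "0.06 0.06 -0.05 0 0 -0.03 0.03" --pt "0.0715 0.0735 -0.09 0 0 -0.033 0.03" --pt "0.0715 0.0735 -0.13 0 0 -0.033 0.03" --pt "0.0715 0.0735 -0.17 0 0 -0.033 0.03" --pt "0.0715 0.0735 -0.2 0 0 -0.033 0.03" --pt "0.0715 0.0735 -0.215 0 0 -0.033 0.03" --pt "0.0715 0.0735 -0.215 0 0 -0.033 0.03"

```text
time_s: 5.07
ee_pos: [0.4881, 0.0855, 0.0866]
eef_rot: [-3.14, -0.006, 3.099]
force: [-0.1, -0.7, -0.6]
grip_width: 0.0488
```

```bash
python3 -c "
from look import *
look('wrist','w3',[])"
```

```text
[0.4881 0.0855 0.0866] [-3.1403 -0.0059  3.0988]
```

View pics/w3.png

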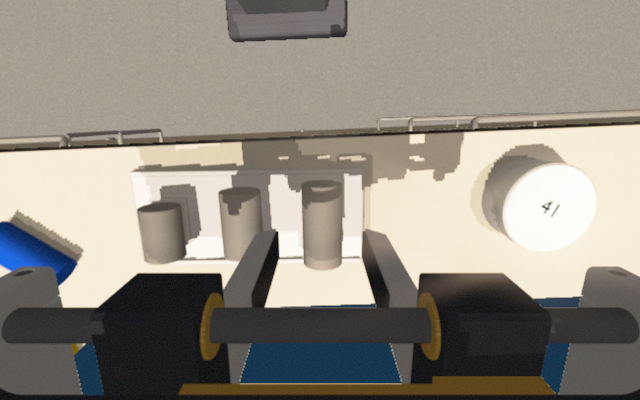

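The open fingers straddle the long plug, centred at (322,225). I'll remeasure from closer.

```bash
python3 - <<'E'
import numpy as np,cv2
from station import ctrl
o=ctrl.get_obs();print(o['ee_pos'],o['eef_rot'],o['qpos'])
d=np.load('pics/w3.npz');C=d['C'];Z=C[...,2]
sub=np.zeros((400,640),bool);sub[165:285,295:350]=1
P=C[sub&(Z>.037)&(Z<.055)];r=cv2.minAreaRect((P[:,:2]*1000).astype(np.float32));print(r,P[:,2].max())
E
```

```text
[0.48952251 0.08558819 0.0892303 ] [-3.14078133e+00 -2.24665043e-03  3.09919737e+00] [ 9.96392131e-02  3.18327049e-01  1.78990184e+00 -5.63950818e-04
  1.03570271e+00 -1.42847460e+00]
((491.6267395019531, 85.5434341430664), (29.123001098632812, 62.392333984375), 88.35651397705078) 0.05022732860926385
```

Emit:
servo_tool --pt "0.002 0 -0.03 0 0 0.013 0.03" --pt "0.002 0 -0.055 0 0 0.013 0.03" --pt "0.002 0 -0.07 0 0 0.013 0.03" --pt "0.002 0 -0.074 0 0 0.013 0.03" --pt "0.002 0 -0.074 0 0 0.013 0.03" --pt "0.002 0 -0.074 0 0 0.013 0.03" --pt "0.002 0 -0.074 0 0 0.013 0.03" --pt "0.002 0 -0.074 0 0 0.013 0.03"

```text
time_s: 5.78
ee_pos: [0.4923, 0.0857, 0.0166]
eef_rot: [-3.141, 0.0, 3.112]
force: [-0.4, -0.1, 0.4]
grip_width: 0.0484
```

```bash
python3 -c "
from station import ctrl
o=ctrl.get_obs();print(o['ee_pos'],o['eef_rot'])"
```

```text
[0.49229586 0.08565933 0.01664046] [-3.14109962e+00  3.58712863e-05  3.11196774e+00]
```

Close on the plug.

Emit:
servo_tool --newtons 15 --pt "-0.0005 0 -0.0015 0 0 0 -0.5" --pt "-0.0005 0 -0.0015 0 0 0 -1" --pt "-0.0005 0 -0.0015 0 0 0 -1" --pt "-0.0005 0 -0.0015 0 0 0 -1" --pt "-0.0005 0 -0.0015 0 0 0 -1" --pt "-0.0005 0 -0.0015 0 0 0 -1" --pt "-0.0005 0 -0.0015 0 0 0 -1" --pt "-0.0005 0 -0.0015 0 0 0 -1"

```text
time_s: 6.45
ee_pos: [0.492, 0.0862, 0.0156]
eef_rot: [3.141, 0.001, 3.112]
force: [-1.8, 4.6, 5.8]
grip_width: 0.0297
```

Emit:
servo_tool --pt "0 0 0.015 0 0 0 -1" --pt "0 0 0.04 0 0 0 -1" --pt "0 0 0.07 0 0 0 -1" --pt "0 0 0.1 0 0 0 -1" --pt "0 0 0.13 0 0 0 -1" --pt "-0.02 -0.01 0.15 0 0 0 -1" --pt "-0.05 -0.03 0.16 0 0 0 -1" --pt "-0.08 -0.06 0.17 0 0 0 -1"

```text
time_s: 7.12
ee_pos: [0.4123, 0.0278, 0.1857]
eef_rot: [3.141, 0.001, 3.114]
force: [0.3, -0.7, -0.8]
grip_width: 0.0294
```

```bash
python3 -c "
from look import *
print(ctrl.get_obs()['force'],ctrl.get_obs()['grip_width'])
look('wrist','w4',[])"
```

```text
[ 0.25801522 -0.68870073 -0.7510791 ] 0.029393060715948178
[0.4123 0.0278 0.1857] [3.1412e+00 1.2000e-03 3.1140e+00]
```

View pics/w4.png

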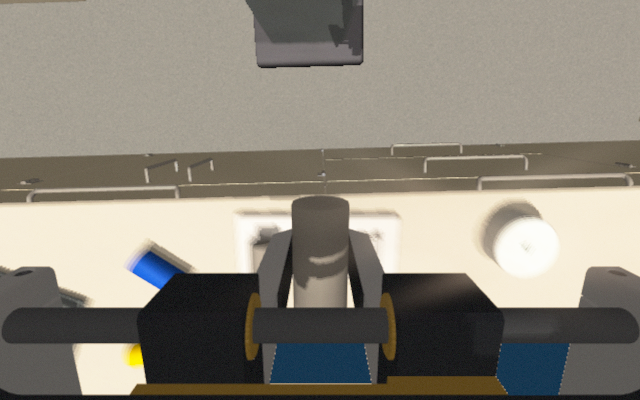

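The plug is held between the pads, with its near end at (320,205). I'll check how it sits in the tool frame.

```bash
python3 - <<'E'
import numpy as np,cv2
from scipy.spatial.transform import Rotation as R
d=np.load('pics/w4.npz');C=d['C'];
ee=np.array([.4123,.0278,.1857]);M=R.from_euler('xyz',[3.1412,.0012,3.114]).as_matrix()
L=(C-ee)@M
sub=np.zeros((400,640),bool);sub[195:303,285:358]=1
P=L[sub&(L[...,2]>-.045)&(L[...,2]<.012)&(abs(L[...,1])<.02)]
print(len(P))
for a in np.arange(-.01,.04,.005):
    s=P[(P[:,0]>a)&(P[:,0]<a+.005)&(abs(P[:,1])<.013)]
    if len(s)>10:
        A=np.c_[s[:,1]**2,s[:,1],np.ones(len(s))];c=np.linalg.lstsq(A,s[:,2],rcond=None)[0]
        print(round(a,3),len(s),'top z',s[:,2].min().round(4),c[2].round(4))
print(np.percentile(P[:,0],[90,95,98,99,100]))
E
```

```text
6715
-0.01 440 top z -0.034 -0.033
-0.005 458 top z -0.0346 -0.033
0.0 469 top z -0.0348 -0.033
0.005 476 top z -0.0346 -0.0331
0.01 489 top z -0.0343 -0.033
0.015 505 top z -0.0341 -0.033
0.02 509 top z -0.0346 -0.033
0.025 528 top z -0.0345 -0.033
0.03 721 top z -0.0338 -0.0215
[0.03064752 0.03106931 0.03120755 0.03127018 0.0316496 ]
```

Emit:
servo_tool --pt "-0.01 -0.03 0.01 0 0 -0.12 -1" --pt "-0.02 -0.06 0.02 0 0 -0.24 -1" --pt "-0.03 -0.1 0.02 0 0 -0.36 -1" --pt "-0.03 -0.14 0.02 0 0 -0.48 -1" --pt "-0.03 -0.18 0.02 0 0 -0.6 -1" --pt "-0.02 -0.22 0.02 0 0 -0.72 -1" --pt "0 -0.26 0.02 0 0 -0.84 -1" --pt "0.02 -0.29 0.02 0 0 -0.96 -1"

```text
time_s: 7.83
ee_pos: [0.4287, -0.2685, 0.2071]
eef_rot: [-3.141, 0.002, 2.145]
force: [0.8, 1.6, -0.5]
grip_width: 0.0293
```

Emit:
servo_tool --pt "0.02 -0.03 0 0 0 -0.12 -1" --pt "0.05 -0.06 0 0 0 -0.24 -1" --pt "0.08 -0.09 -0.01 0 0 -0.36 -1" --pt "0.1 -0.12 -0.03 0 0 -0.48 -1" --pt "0.115 -0.13 -0.05 0 0 -0.6 -1" --pt "0.124 -0.134 -0.06 0 0 -0.72 -1" --pt "0.124 -0.134 -0.07 0 0 -0.84 -1" --pt "0.124 -0.134 -0.08 0 0 -0.96 -1"

```text
time_s: 8.5
ee_pos: [0.5527, -0.4025, 0.1252]
eef_rot: [-3.139, 0.001, 1.179]
force: [0.5, 0.0, -0.3]
grip_width: 0.0298
```

```bash
python3 -c "
from look import *
look('wrist','w5',[])
look('scene','s5',[])"
```

```text
[ 0.5527 -0.4025  0.1252] [-3.1388e+00  1.3000e-03  1.1792e+00]
[ 0.552  -0.402   0.1233] [-3.1364e+00  6.0000e-04  1.1699e+00]
```

View pics/w5.png

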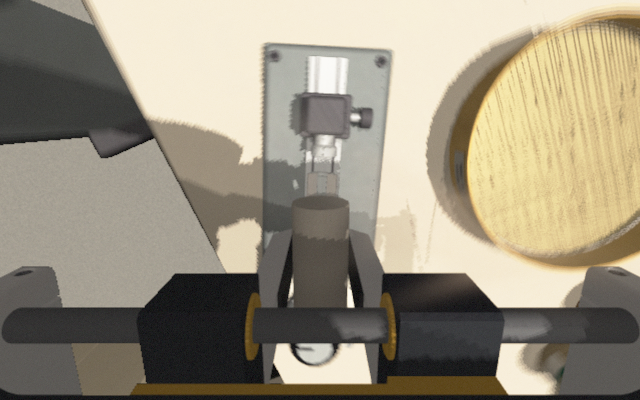

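The plug hangs over the gauge, with the anvil block ahead at (327,115) and the rest just ahead of the plug end at (322,185). I'll refine the gauge position from here.

```bash
python3 - <<'E'
import numpy as np,cv2
from station import ctrl
o=ctrl.get_obs();print(o['ee_pos'],o['eef_rot'])
d=np.load('pics/w5.npz');C=d['C'];Z=C[...,2]
sub=np.zeros((400,640),bool);sub[30:240,240:410]=1; sub&=d['depth']>0
m=(sub&(Z>.018)&(Z<.025)).astype(np.uint8);m=cv2.morphologyEx(m,cv2.MORPH_OPEN,np.ones((3,3)))
P=C[m>0];
a=np.radians(65.6);y=np.array([np.cos(a),np.sin(a)]);x=np.array([y[1],-y[0]]);r0=np.array([.557,-.395])
def loc(P):q=P[:,:2]-r0;return q@x,q@y
px,py=loc(P)
print('base y max',np.percentile(py,[99,99.8]))
E=[]
for b in np.arange(.03,.12,.015):
    s=(py>b)&(py<b+.015);E.append((b,*(np.percentile(px[s],[1,99])*1e3)));
print(np.round(E,3))
Q=C[sub];px,py=loc(Q);z=Q[:,2]
s=(z>.05)&(z<.067)&(abs(px)<.015)&(py>.02)&(py<.07);print('anvil y',np.percentile(py[s],[1,3,10,50]),np.median(px[s]),np.percentile(px[s],[2,98]))
s=(z>.065)&(z<.08)&(py>.03);print('block',px[s].min(),px[s].max(),py[s].min(),py[s].max())
s=(z>.0255)&(z<.03)&(py>.07)&(py<.12);print('rail',np.percentile(px[s],[2,98]))
s=(z>.031)&(z<.043)&(abs(px)<.02)&(abs(py)<.025);print('rest',s.sum(),np.percentile(px[s],[2,98]),np.percentile(py[s],[2,98]))
E
```

```text
[ 0.55195676 -0.40197691  0.12460503] [-3.13677544e+00  7.43199190e-04  1.18268244e+00]
base y max [0.11608832 0.11706503]
[[ 3.0000e-02 -5.0890e+01  5.0128e+01]
 [ 4.5000e-02 -5.0823e+01  5.0203e+01]
 [ 6.0000e-02 -5.0683e+01  5.0376e+01]
 [ 7.5000e-02 -5.0375e+01  5.0351e+01]
 [ 9.0000e-02 -5.0259e+01  5.0301e+01]
 [ 1.0500e-01 -5.0136e+01  4.9647e+01]]
anvil y [0.03394779 0.03416933 0.03523384 0.04108209] -0.0003098867810806304 [-0.00923817  0.00888357]
block -0.014016867290534947 0.013844610028164719 0.05062737087119867 0.07662576173394273
rail [-0.01474019  0.01442998]
rest 678 [-0.01218375  0.01168289] [-0.00135574  0.01697919]
```

The refit agrees: rest at (0.557,-0.395), lateral error under 0.5 mm, anvil face at about +34 mm. I'm lowering to just above the rest.

Emit:
servo_tool --pt "0.0045 0.0057 0 0 0 -0.038 -1" --pt "0.0045 0.0057 -0.01 0 0 -0.038 -1" --pt "0.0045 0.0057 -0.025 0 0 -0.038 -1" --pt "0.0045 0.0057 -0.04 0 0 -0.038 -1" --pt "0.0045 0.0057 -0.05 0 0 -0.038 -1" --pt "0.0045 0.0057 -0.06 0 0 -0.038 -1" --pt "0.0045 0.0057 -0.06 0 0 -0.038 -1" --pt "0.0045 0.0057 -0.06 0 0 -0.038 -1"

```text
time_s: 9.27
ee_pos: [0.5564, -0.3963, 0.0645]
eef_rot: [-3.136, 0.001, 1.146]
force: [0.1, 0.1, -1.0]
grip_width: 0.0292
```

```bash
python3 -c "
from look import *
look('wrist','w6',[])
o=ctrl.get_obs();print(o['ee_pos'],o['eef_rot'],o['force'])
"
```

```text
[ 0.5564 -0.3963  0.0645] [-3.1364e+00  6.0000e-04  1.1458e+00]
[ 0.55667697 -0.39649452  0.06521832] [-3.13753011e+00  9.03650687e-04  1.14554144e+00] [ 0.23189804 -0.677384    0.04694131]
```

View pics/w6.png

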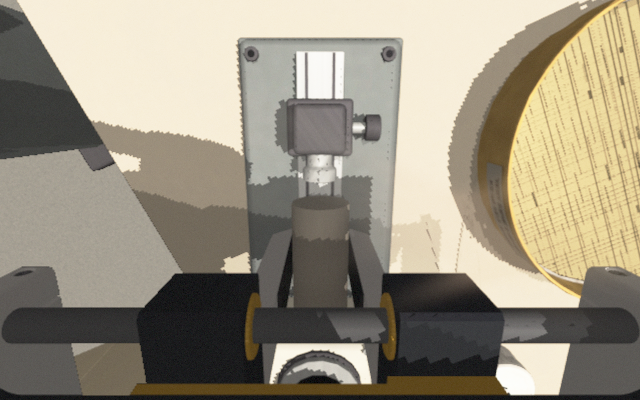

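The plug is aligned between the anvil face at (320,178) and the head. Lowering the rest of the way.

Emit:
servo_tool --pt "0 0 -0.008 0 0 0 -1" --pt "0 0 -0.015 0 0 0 -1" --pt "0 0 -0.02 0 0 0 -1" --pt "0 0 -0.024 0 0 0 -1" --pt "0 0 -0.027 0 0 0 -1" --pt "0 0 -0.029 0 0 0 -1" --pt "0 0 -0.03 0 0 0 -1" --pt "0 0 -0.03 0 0 0 -1"

```text
time_s: 9.98
ee_pos: [0.5566, -0.3965, 0.0351]
eef_rot: [-3.137, 0.001, 1.146]
force: [0.1, 0.5, -0.8]
grip_width: 0.0297
```

```bash
python3 -c "
from look import *
o=ctrl.get_obs();print(o['ee_pos'],o['eef_rot'],o['force'],o['moment'])
"
```

```text
[ 0.55663558 -0.3965075   0.03508689] [-3.13739630e+00  8.90434426e-04  1.14553708e+00] [ 0.08789683  0.48882081 -0.84906452] [-0.01237029 -0.07537026  0.03074396]
```

Emit:
servo_tool --pt "0 0 -0.0005 0 0 0 -1" --pt "0 0 -0.001 0 0 0 -1" --pt "0 0 -0.0012 0 0 0 -1" --pt "0 0 -0.0014 0 0 0 -1" --pt "0 0 -0.0016 0 0 0 -1" --pt "0 0 -0.0016 0 0 0 -1" --pt "0 0 -0.0016 0 0 0 -1" --pt "0 0 -0.0016 0 0 0 -1"

```text
time_s: 10.65
ee_pos: [0.5568, -0.3966, 0.0342]
eef_rot: [-3.138, 0.001, 1.146]
force: [-2.5, 2.0, 5.0]
grip_width: 0.0293
```

```bash
python3 -c "
from look import *
o=ctrl.get_obs();print(o['ee_pos'],o['eef_rot'],o['force'],o['moment'])
"
```

```text
[ 0.55679351 -0.39660029  0.0342236 ] [-3.13803275e+00  1.06818391e-03  1.14558713e+00] [-2.51753225  1.95118016  4.97916953] [0.26208724 0.45507919 0.0571252 ]
```

The plug touches the rest with 5 N. Opening gently.

Emit:
servo_tool --newtons 5 --pt "0 0 0 0 0 0 -0.34" --pt "0 0 0 0 0 0 -0.3" --pt "0 0 0 0 0 0 -0.2" --pt "0 0 0 0 0 0 -0.1" --pt "0 0 0 0 0 0 0" --pt "0 0 0 0 0 0 0.05" --pt "0 0 0 0 0 0 0.05" --pt "0 0 0 0 0 0 0.05"

```text
time_s: 11.32
ee_pos: [0.5568, -0.3966, 0.0342]
eef_rot: [-3.138, 0.001, 1.146]
force: [-0.3, -0.1, -0.6]
grip_width: 0.0495
```

Emit:
servo_tool --pt "0 0 0.02 0 0 0 0.05" --pt "0 0 0.05 0 0 0 0.05" --pt "0 0 0.08 0 0 0 0.05" --pt "0 0 0.11 0 0 0 0.05" --pt "-0.01 -0.01 0.14 0 0 0 0.05" --pt "-0.03 -0.03 0.17 0 0 0 0.05" --pt "-0.05 -0.05 0.2 0 0 0 0.05" --pt "-0.06 -0.06 0.23 0 0 0 0.05"

```text
time_s: 11.98
ee_pos: [0.4947, -0.4582, 0.2658]
eef_rot: [-3.138, 0.002, 1.144]
force: [-0.3, 0.1, 0.0]
grip_width: 0.0494
```

```bash
python3 -c "
from look import *
look('wrist','w7',['plug_long_center','knob_grip','knob_mark','collar_mark'])
"
```

```text
[ 0.4947 -0.4582  0.2658] [-3.1380e+00  1.6000e-03  1.1442e+00]
  plug_long_center 0.68 345 107 [ 0.5561 -0.3966  0.034 ]
  knob_grip 0.92 345 190 [ 0.5171 -0.4746  0.103 ]
  knob_mark 0.7 337 192 [ 0.5084 -0.4701  0.1175]
  knob_mark 0.47 345 136 [ 0.5385 -0.4209  0.1175]
  collar_mark 0.73 328 188 [ 0.4998 -0.4691  0.0865]
```

View pics/w7.png

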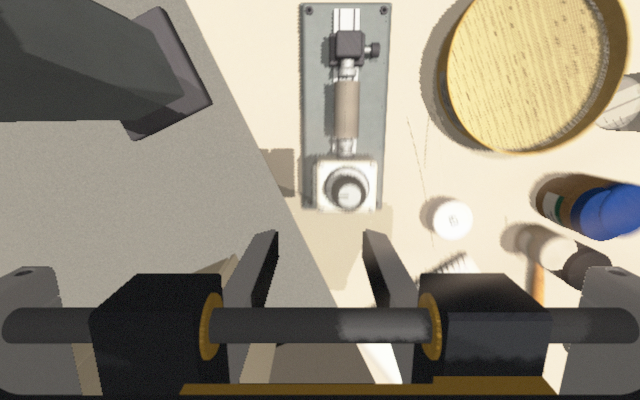

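The plug lies in the rest at (345,110), between the spindle at (345,150) and the anvil at (346,70). The knob is at (347,190). Measuring both.

```bash
python3 - <<'E'
import numpy as np,cv2
d=np.load('pics/w7.npz');C=d['C'];Z=C[...,2]
a=np.radians(65.6);y=np.array([np.cos(a),np.sin(a)]);x=np.array([y[1],-y[0]]);r0=np.array([.557,-.395])
sub=np.zeros((400,640),bool);sub[20:220,290:400]=1; sub&=d['depth']>0
Q=C[sub];q=Q[:,:2]-r0;px=q@x;py=q@y;z=Q[:,2]
s=(z>.054)&(z<.07)&(abs(px)<.025)&(abs(py)<.0345)
r=cv2.minAreaRect((np.c_[px,py][s]*1000).astype(np.float32));print('plug',r,z[s].max())
for lo,hi in ((.114,.121),(.112,.121)):
    s=(z>lo)&(z<hi);r=cv2.minAreaRect((Q[s][:,:2]*1000).astype(np.float32));print('knob',s.sum(),r[0],r[1],cv2.minEnclosingCircle((Q[s][:,:2]*1000).astype(np.float32)))
s=(z>.076)&(z<.083);r=cv2.minAreaRect((Q[s][:,:2]*1000).astype(np.float32));print('head',r)
print('pred',(r0-.088*y))
im=d['img'][145:225,305:390];cv2.imwrite('pics/w7k.png',cv2.resize(cv2.cvtColor(im,cv2.COLOR_RGB2BGR),None,fx=7,fy=7,interpolation=cv2.INTER_CUBIC))
E
```

```text
plug ((-0.3156309127807617, 0.23700714111328125), (29.2021427154541, 68.41236114501953), 0.2609157860279083) 0.06821109498220707
knob 792 (519.9525146484375, -475.4587707519531) (32.96714401245117, 33.45621109008789) ((520.0464477539062, -475.6181640625), 17.33011245727539)
knob 854 (520.40869140625, -475.5487060546875) (34.518070220947266, 34.955039978027344) ((520.2682495117188, -475.4751281738281), 17.92241859436035)
head ((520.8759155273438, -475.380126953125), (58.801788330078125, 67.45541381835938), 65.60289001464844)
pred [ 0.52064681 -0.47514016]
```

View pics/w7k.png

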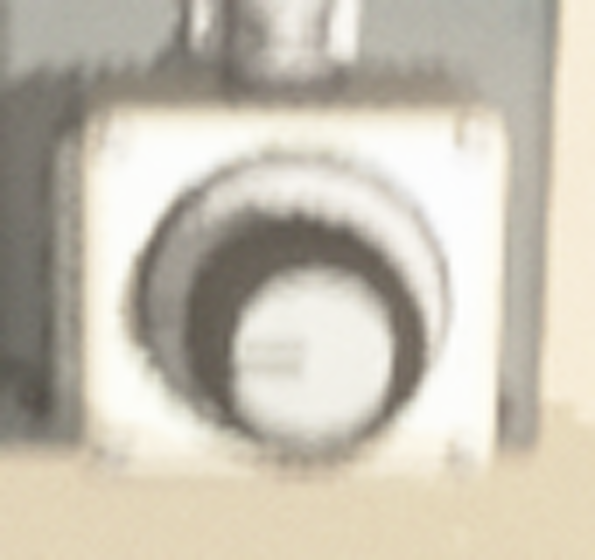

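The plug is centred to 0.3 mm and parallel. The knob axis is at (0.5204,-0.4754), with the pointer on the robot side. I'm turning the gripper back for a single long clockwise wind.

Emit:
servo_tool --newtons 25 --pt "0.0257 -0.0172 -0.01 0 0 0.12 0.15" --pt "0.0257 -0.0172 -0.03 0 0 0.24 0.15" --pt "0.0257 -0.0172 -0.05 0 0 0.36 0.15" --pt "0.0257 -0.0172 -0.07 0 0 0.48 0.15" --pt "0.0257 -0.0172 -0.08 0 0 0.6 0.15" --pt "0.0257 -0.0172 -0.09 0 0 0.72 0.15" --pt "0.0257 -0.0172 -0.1 0 0 0.84 0.15" --pt "0.0257 -0.0172 -0.11 0 0 0.96 0.15"

```text
time_s: 12.9
ee_pos: [0.5228, -0.4721, 0.1505]
eef_rot: [-3.136, -0.003, 2.113]
force: [-0.3, 1.0, 0.3]
grip_width: 0.0538
```

Emit:
servo_tool --pt "0 0 0 0 0 0.12 0.15" --pt "0 0 0 0 0 0.24 0.15" --pt "0 0 0 0 0 0.36 0.15" --pt "0 0 -0.01 0 0 0.4 0.15" --pt "0 0 -0.02 0 0 0.4 0.15" --pt "0 0 -0.03 0 0 0.4 0.15" --pt "0 0 -0.03 0 0 0.4 0.15" --pt "0 0 -0.03 0 0 0.4 0.15"

```text
time_s: 13.57
ee_pos: [0.5226, -0.4715, 0.1191]
eef_rot: [-3.136, -0.005, 2.512]
force: [-0.6, -0.3, 0.4]
grip_width: 0.054
```

```bash
python3 -c "
from look import *
look('wrist','w8',[])
o=ctrl.get_obs();print(o['ee_pos'],o['eef_rot'],o['qpos'],o['moment'],o['grip_width'])
"
```

```text
[ 0.5226 -0.4715  0.1191] [-3.1365 -0.0047  2.5118]
[ 0.52280876 -0.47187508  0.12010259] [-3.13622279 -0.00319454  2.51194235] [-0.78399854  0.72121946  1.09650997 -0.00597499  1.32619844 -1.72369943] [ 0.01520963 -0.14963169 -0.0434713 ] 0.05391037283140607
```

View pics/w8.png

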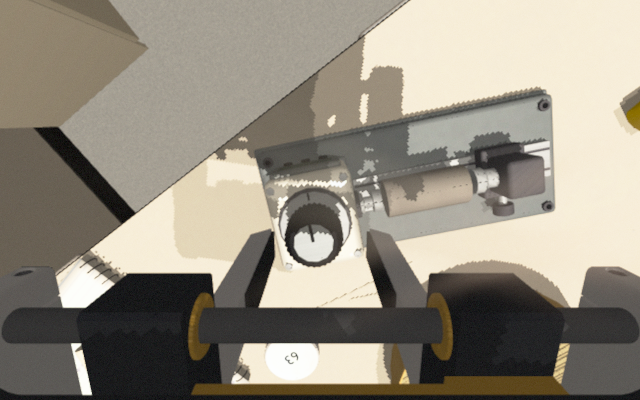

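The knob is at (316,232), between the fingers but a little off-centre. I'll correct laterally and descend.

Emit:
servo_tool --pt "-0.0012 -0.0018 0 0 0 0 0.15" --pt "-0.0024 -0.0036 0 0 0 0 0.15" --pt "-0.0024 -0.0036 -0.01 0 0 0 0.15" --pt "-0.0024 -0.0036 -0.02 0 0 0 0.15" --pt "-0.0024 -0.0036 -0.028 0 0 0 0.15" --pt "-0.0024 -0.0036 -0.028 0 0 0 0.15" --pt "-0.0024 -0.0036 -0.028 0 0 0 0.15" --pt "-0.0024 -0.0036 -0.028 0 0 0 0.15"

```text
time_s: 14.28
ee_pos: [0.5205, -0.4755, 0.0923]
eef_rot: [-3.136, -0.003, 2.512]
force: [-0.9, 0.5, 0.5]
grip_width: 0.054
```

```bash
python3 -c "
from look import *
look('wrist','w9',[])
o=ctrl.get_obs();print(o['ee_pos'],o['eef_rot'],o['force'],o['moment'],o['grip_width'])
d=np.load('pics/w9.npz');im=d['img'][130:270,240:400];cv2.imwrite('pics/w9k.png',cv2.resize(cv2.cvtColor(im,cv2.COLOR_RGB2BGR),None,fx=4,fy=4,interpolation=cv2.INTER_CUBIC))
"
```

```text
[ 0.5205 -0.4755  0.0923] [-3.1362e+00 -3.0000e-03  2.5120e+00]
[ 0.52060432 -0.47557072  0.09253429] [-3.13610500e+00 -2.54691931e-03  2.51203763e+00] [0.29939081 0.26945847 1.03296828] [-0.03177481 -0.10236593 -0.00826788] 0.05428713727548601
```

View pics/w9k.png

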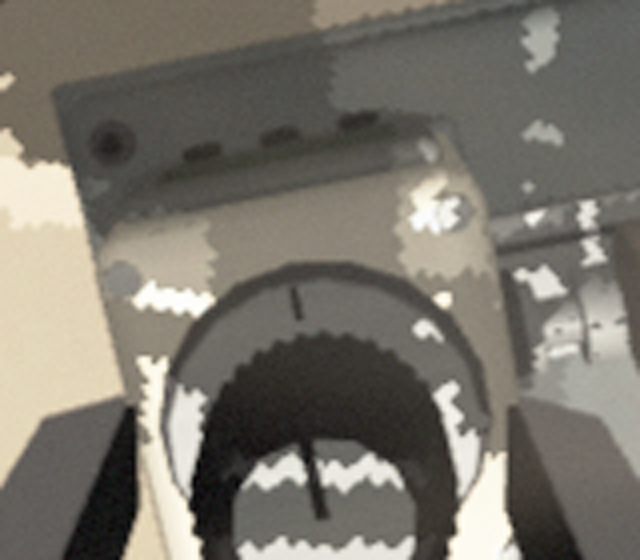

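The knob is centred between the fingers. The collar mark at (296,303) and the pointer at (315,478) both show in this crop, so I can watch their relative angle while winding. Gripping now.

Emit:
servo_tool --newtons 25 --pt "0 0 0 0 0 0 0" --pt "0 0 0 0 0 0 -0.15" --pt "0 0 0 0 0 0 -0.5" --pt "0 0 0 0 0 0 -1" --pt "0 0 0 0 0 0 -1" --pt "0 0 0 0 0 0 -1" --pt "0 0 0 0 0 0 -1" --pt "0 0 0 0 0 0 -1"

```text
time_s: 15.0
ee_pos: [0.5208, -0.4755, 0.0928]
eef_rot: [-3.136, -0.002, 2.512]
force: [1.8, 3.2, 3.7]
grip_width: 0.0355
```

```bash
cat > k.py <<'E'
from look import *
import sys
n=sys.argv[1]
o=ctrl.get_obs();print(o['time_s'],o['ee_pos'].round(4),np.round(o['eef_rot'],4),o['force'].round(2),o['moment'].round(3),o['qpos'][5],o['grip_width'])
look('wrist',n,[])
d=np.load('pics/%s.npz'%n);im=d['img'][130:290,220:420];cv2.imwrite('pics/%sk.png'%n,cv2.resize(cv2.cvtColor(im,cv2.COLOR_RGB2BGR),None,fx=3.5,fy=3.5,interpolation=cv2.INTER_CUBIC))
E
python3 k.py a0
```

```text
15.0 [ 0.5208 -0.4755  0.0928] [-3.1364e+00 -2.1000e-03  2.5122e+00] [1.83 3.15 3.67] [ 0.673 -0.506  0.008] -1.7294215080852413 0.03547605620794423
[ 0.5208 -0.4755  0.0928] [-3.1364e+00 -2.1000e-03  2.5122e+00]
```

View pics/a0k.png

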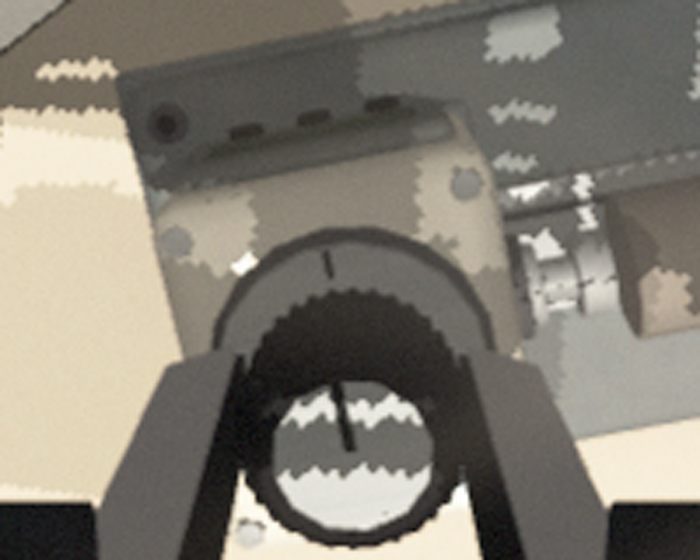

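Emit:
servo_tool --pt "0 0 0 0 0 -0.06 -1" --pt "0 0 0 0 0 -0.12 -1" --pt "0 0 0 0 0 -0.18 -1" --pt "0 0 0 0 0 -0.24 -1" --pt "0 0 0 0 0 -0.3 -1" --pt "0 0 0 0 0 -0.36 -1" --pt "0 0 0 0 0 -0.42 -1" --pt "0 0 0 0 0 -0.48 -1"

```text
time_s: 15.72
ee_pos: [0.5205, -0.4757, 0.0928]
eef_rot: [-3.136, -0.002, 2.029]
force: [-0.4, 1.6, 2.4]
grip_width: 0.0357
```

```bash
python3 k.py a1
```

```text
15.7167 [ 0.5205 -0.4757  0.0928] [-3.1358e+00 -2.1000e-03  2.0292e+00] [-0.43  1.56  2.42] [0.278 0.115 0.103] -1.2474505663250162 0.035683720800280185
[ 0.5205 -0.4757  0.0928] [-3.1358e+00 -2.1000e-03  2.0292e+00]
```

View pics/a1k.png

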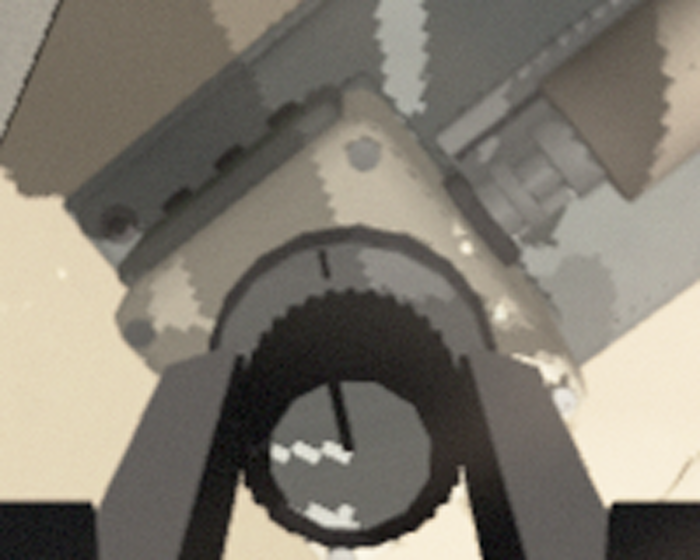

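Pointer and collar mark are still in line, and the spindle is nearly at the plug. Moment is about 0.10 Nm, which is just friction. Continuing more slowly.

Emit:
servo_tool --pt "0 0 0 0 0 -0.02 -1" --pt "0 0 0 0 0 -0.04 -1" --pt "0 0 0 0 0 -0.06 -1" --pt "0 0 0 0 0 -0.08 -1" --pt "0 0 0 0 0 -0.1 -1" --pt "0 0 0 0 0 -0.12 -1" --pt "0 0 0 0 0 -0.14 -1" --pt "0 0 0 0 0 -0.16 -1"

```text
time_s: 16.43
ee_pos: [0.5204, -0.4758, 0.0928]
eef_rot: [-3.136, -0.002, 1.863]
force: [-1.6, 1.0, 3.3]
grip_width: 0.0354
```

```bash
python3 k.py a2
```

```text
16.4333 [ 0.5204 -0.4758  0.0928] [-3.1356e+00 -2.1000e-03  1.8630e+00] [-1.62  1.04  3.32] [0.244 0.246 0.147] -1.0817222061087781 0.035362415742096226
[ 0.5204 -0.4758  0.0928] [-3.1356e+00 -2.1000e-03  1.8630e+00]
```

Emit:
servo_tool --pt "0 0 0 0 0 -0.02 -1" --pt "0 0 0 0 0 -0.04 -1" --pt "0 0 0 0 0 -0.06 -1" --pt "0 0 0 0 0 -0.08 -1" --pt "0 0 0 0 0 -0.1 -1" --pt "0 0 0 0 0 -0.1 -1" --pt "0 0 0 0 0 -0.1 -1" --pt "0 0 0 0 0 -0.1 -1"

```text
time_s: 17.15
ee_pos: [0.5203, -0.4758, 0.0928]
eef_rot: [-3.135, -0.002, 1.762]
force: [-2.5, 1.4, 3.1]
grip_width: 0.0355
```

```bash
python3 k.py a3
```

```text
17.15 [ 0.5203 -0.4758  0.0928] [-3.1354e+00 -2.1000e-03  1.7616e+00] [-2.48  1.37  3.1 ] [0.269 0.495 0.047] -0.9808270801855271 0.03552678820228857
[ 0.5203 -0.4758  0.0928] [-3.1354e+00 -2.1000e-03  1.7616e+00]
```

View pics/a3k.png

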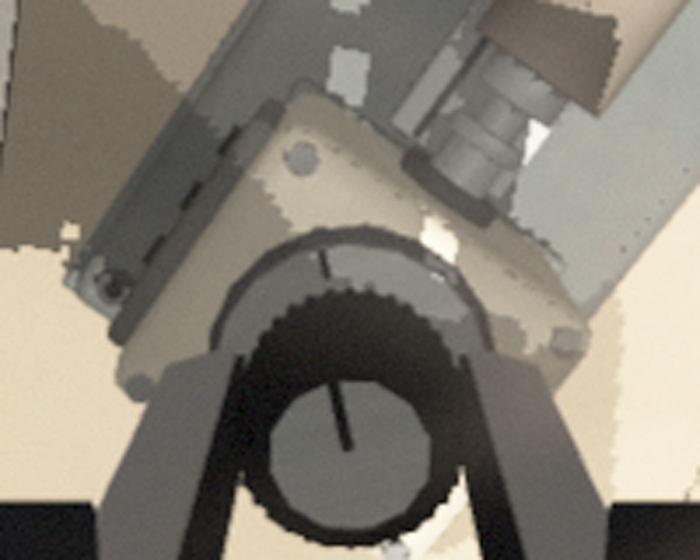

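Still in line, and the spindle now touches the plug. I'm continuing slowly and watching the torque.

Emit:
servo_tool --pt "0 0 0 0 0 -0.02 -1" --pt "0 0 0 0 0 -0.04 -1" --pt "0 0 0 0 0 -0.06 -1" --pt "0 0 0 0 0 -0.08 -1" --pt "0 0 0 0 0 -0.1 -1" --pt "0 0 0 0 0 -0.12 -1" --pt "0 0 0 0 0 -0.14 -1" --pt "0 0 0 0 0 -0.16 -1"

```text
time_s: 17.87
ee_pos: [0.5202, -0.4758, 0.0928]
eef_rot: [-3.135, -0.002, 1.6]
force: [-4.5, 1.6, 3.6]
grip_width: 0.0352
```

```bash
python3 k.py a4
```

```text
17.8667 [ 0.5202 -0.4758  0.0928] [-3.1352e+00 -2.2000e-03  1.5996e+00] [-4.5   1.58  3.6 ] [0.296 0.767 0.25 ] -0.8194278694522027 0.03521211463688968
[ 0.5202 -0.4758  0.0928] [-3.1352e+00 -2.2000e-03  1.5996e+00]
```

View pics/a4.png

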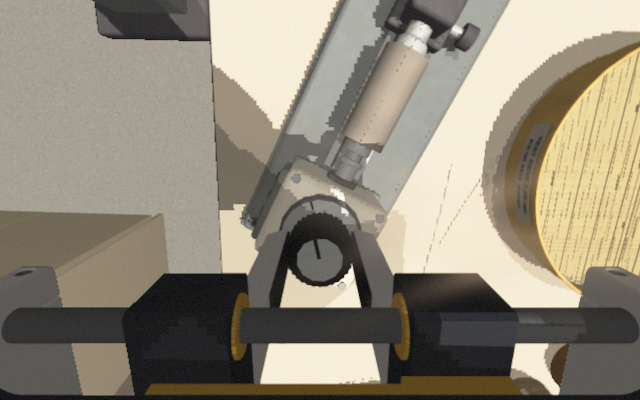

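Torque is up to 0.25 Nm, with the plug at (388,95) now touching the anvil. I'll add a numeric readout of the mark angles.

```bash
cat > m.py <<'E'
import numpy as np,cv2,sys
from scipy.spatial.transform import Rotation as R
def polar(n,z,r0,r1,ax):
    d=np.load('pics/%s.npz'%n);T=d['T'];W=np.linalg.inv(T)
    g=cv2.cvtColor(d['img'],cv2.COLOR_RGB2GRAY)
    th=np.radians(np.arange(0,360,.5));r=np.linspace(r0,r1,8)
    X=np.stack([ax[0]+r[:,None]*np.cos(th),ax[1]+r[:,None]*np.sin(th),np.full((8,len(th)),z)],-1)
    P=X@W[:3,:3].T+W[:3,3]
    u=(P[...,0]/P[...,2]*d['fx']+d['cx']).astype(np.float32);v=(P[...,1]/P[...,2]*d['fy']+d['cy']).astype(np.float32)
    return np.degrees(th),cv2.remap(g,u,v,cv2.INTER_LINEAR)
if __name__=='__main__':
  for n in sys.argv[1:]:
    out=[]
    for z,r0,r1 in ((.1175,.006,.0125),(.0868,.0195,.0225)):
        t,I=polar(n,z,r0,r1,(.5204,-.4756));out.append(I)
    big=np.vstack([np.repeat(I,10,0) for I in out]);cv2.imwrite('pics/%s_pol.png'%n,big)
    for nm,I in zip(('pointer','collar'),out):
        m=I.astype(float).mean(0);bg=cv2.GaussianBlur(np.r_[m,m,m][None],(0,0),12)[0][720:1440] if 0 else np.median(np.stack([np.roll(m,k) for k in list(range(-30,-11,3))+list(range(12,31,3))]),0)
        s=cv2.blur((bg-m)[None],(7,1))[0]/(bg+20);i=np.argsort(-s);best=[]
        for j in i:
            if all(abs((t[j]-b+180)%360-180)>15 for b,_ in best): best.append((t[j],round(s[j],2)))
            if len(best)==4:break
        print(n,nm,[(float(a),float(b)) for a,b in best])
E
python3 m.py a0 a1 a2 a3 a4
```

```text
a0 pointer [(160.5, 0.62), (183.0, 0.12), (242.49999999999997, 0.1), (108.5, 0.1)]
a0 collar [(7.0, 0.36), (157.0, 0.3), (273.5, 0.27), (292.5, 0.11)]
a1 pointer [(134.0, 0.57), (189.0, 0.11), (214.50000000000003, 0.09), (299.5, 0.08)]
a1 collar [(131.0, 0.32), (244.0, 0.26), (338.5, 0.21), (214.0, 0.15)]
a2 pointer [(124.49999999999999, 0.55), (204.5, 0.12), (247.50000000000003, 0.06), (315.0, 0.03)]
a2 collar [(121.5, 0.34), (235.5, 0.31), (329.0, 0.21), (255.00000000000003, 0.17)]
a3 pointer [(119.0, 0.56), (306.5, 0.03), (338.5, 0.02), (243.0, 0.02)]
a3 collar [(116.00000000000001, 0.37), (229.50000000000003, 0.31), (323.50000000000006, 0.21), (181.5, 0.11)]
a4 pointer [(109.50000000000001, 0.55), (150.0, 0.02), (324.5, 0.02), (180.5, 0.02)]
a4 collar [(107.0, 0.38), (220.5, 0.3), (314.0, 0.19), (192.00000000000003, 0.14)]
```

View pics/a4_pol.png

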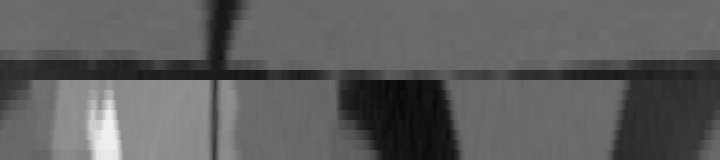

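The readout works: pointer minus collar is about 3° at baseline, and it reads 2.5° at a4, so no slip yet. Continuing.

Emit:
servo_tool --pt "0 0 0 0 0 -0.015 -1" --pt "0 0 0 0 0 -0.03 -1" --pt "0 0 0 0 0 -0.045 -1" --pt "0 0 0 0 0 -0.06 -1" --pt "0 0 0 0 0 -0.075 -1" --pt "0 0 0 0 0 -0.09 -1" --pt "0 0 0 0 0 -0.105 -1" --pt "0 0 0 0 0 -0.12 -1"

```text
time_s: 18.58
ee_pos: [0.5202, -0.4758, 0.0928]
eef_rot: [-3.135, -0.002, 1.477]
force: [-3.8, 1.3, 3.0]
grip_width: 0.0356
```

```bash
python3 k.py a5; python3 m.py a5
```

```text
18.5833 [ 0.5202 -0.4758  0.0928] [-3.1351e+00 -2.3000e-03  1.4767e+00] [-3.79  1.3   2.96] [0.37  0.913 0.26 ] -0.6970556629384386 0.03557534825640239
[ 0.5202 -0.4758  0.0928] [-3.1351e+00 -2.3000e-03  1.4767e+00]
a5 pointer [(102.5, 0.56), (319.5, 0.02), (261.5, 0.02), (29.000000000000004, 0.02)]
a5 collar [(101.0, 0.37), (214.0, 0.26), (307.0, 0.18), (37.0, 0.17)]
```

Emit:
servo_tool --pt "0 0 0 0 0 -0.02 -1" --pt "0 0 0 0 0 -0.04 -1" --pt "0 0 0 0 0 -0.06 -1" --pt "0 0 0 0 0 -0.08 -1" --pt "0 0 0 0 0 -0.1 -1" --pt "0 0 0 0 0 -0.12 -1" --pt "0 0 0 0 0 -0.14 -1" --pt "0 0 0 0 0 -0.16 -1"

```text
time_s: 19.3
ee_pos: [0.5199, -0.4758, 0.0928]
eef_rot: [-3.135, -0.002, 1.313]
force: [-6.3, 1.6, 4.4]
grip_width: 0.0355
```

```bash
python3 k.py a6; python3 m.py a6
```

```text
19.3 [ 0.5199 -0.4758  0.0928] [-3.1346e+00 -2.4000e-03  1.3135e+00] [-6.29  1.56  4.44] [0.424 1.237 0.04 ] -0.5347443700593163 0.035488068432763996
[ 0.5199 -0.4758  0.0928] [-3.1346e+00 -2.4000e-03  1.3135e+00]
a6 pointer [(92.5, 0.55), (136.5, 0.02), (250.00000000000003, 0.02), (223.0, 0.02)]
a6 collar [(100.50000000000001, 0.37), (205.0, 0.28), (298.5, 0.21), (60.5, 0.18)]
```

The ratchet is slipping: pointer minus collar is -8°, so 11° into the first click, with the collar standing at 100.5°. Target difference is -57°. Continuing in parts.

Emit:
servo_tool --pt "-0.0003 0 0 0 0 -0.04 -1" --pt "-0.0003 0 0 0 0 -0.08 -1" --pt "-0.0003 0 0 0 0 -0.12 -1" --pt "-0.0003 0 0 0 0 -0.16 -1" --pt "-0.0003 0 0 0 0 -0.2 -1" --pt "-0.0003 0 0 0 0 -0.24 -1" --pt "-0.0003 0 0 0 0 -0.28 -1" --pt "-0.0003 0 0 0 0 -0.32 -1"

```text
time_s: 20.02
ee_pos: [0.5196, -0.4757, 0.0928]
eef_rot: [-3.134, -0.003, 0.989]
force: [-5.8, 3.2, 4.3]
grip_width: 0.0353
```

```bash
python3 k.py a7; python3 m.py a7
```

```text
20.0167 [ 0.5196 -0.4757  0.0928] [-3.1342e+00 -2.7000e-03  9.8900e-01] [-5.84  3.16  4.3 ] [0.581 0.983 0.083] -0.21223334130199006 0.03531962129823399
[ 0.5196 -0.4757  0.0928] [-3.1342e+00 -2.7000e-03  9.8900e-01]
a7 pointer [(72.5, 0.51), (261.0, 0.02), (143.0, 0.02), (24.000000000000004, 0.02)]
a7 collar [(99.0, 0.37), (187.0, 0.31), (280.0, 0.2), (157.5, 0.16)]
```

View pics/a7k.png

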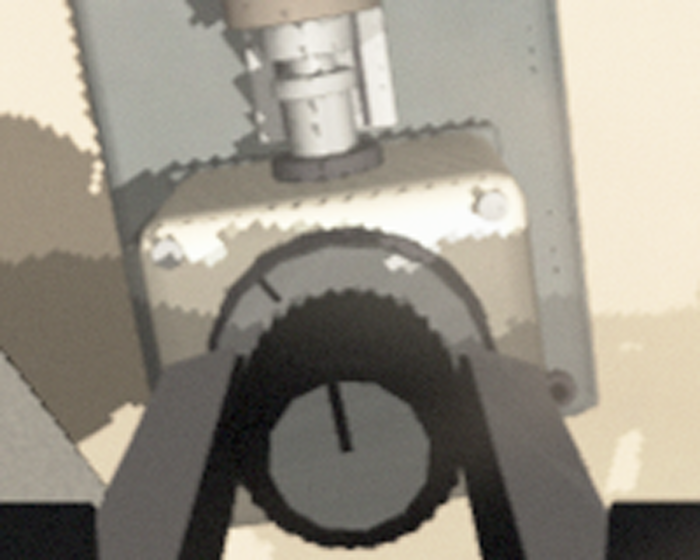

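The difference is -26.5°, so about 29.5° has slipped (one click and a half). About 30° is left, so I'll go 0.36 rad and then check.

Emit:
servo_tool --pt "0 0 0 0 0 -0.04 -1" --pt "0 0 0 0 0 -0.08 -1" --pt "0 0 0 0 0 -0.12 -1" --pt "0 0 0 0 0 -0.16 -1" --pt "0 0 0 0 0 -0.2 -1" --pt "0 0 0 0 0 -0.24 -1" --pt "0 0 0 0 0 -0.28 -1" --pt "0 0 0 0 0 -0.32 -1"

```text
time_s: 20.73
ee_pos: [0.5194, -0.4754, 0.0928]
eef_rot: [-3.133, -0.003, 0.663]
force: [-5.7, 4.6, 5.2]
grip_width: 0.0357
```

```bash
python3 k.py a8; python3 m.py a8
```

```text
20.7333 [ 0.5194 -0.4754  0.0928] [-3.1333e+00 -2.7000e-03  6.6300e-01] [-5.67  4.62  5.2 ] [0.72  1.22  0.062] 0.11206415040405514 0.03573940856979734
[ 0.5194 -0.4754  0.0928] [-3.1333e+00 -2.7000e-03  6.6300e-01]
a8 pointer [(52.50000000000001, 0.49), (244.0, 0.03), (156.0, 0.02), (184.5, 0.02)]
a8 collar [(98.5, 0.43), (169.0, 0.29), (263.0, 0.17), (328.5, 0.14)]
```

View pics/a8k.png

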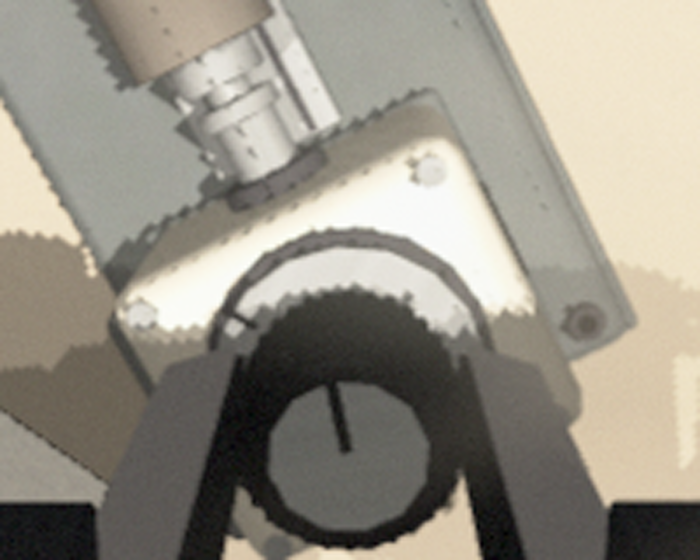

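About 48.5° has slipped (two clicks and nearly half). 0.2 rad remains to the third notch.

Emit:
servo_tool --pt "0 0 0 0 0 -0.03 -1" --pt "0 0 0 0 0 -0.06 -1" --pt "0 0 0 0 0 -0.09 -1" --pt "0 0 0 0 0 -0.12 -1" --pt "0 0 0 0 0 -0.15 -1" --pt "0 0 0 0 0 -0.18 -1" --pt "0 0 0 0 0 -0.195 -1" --pt "0 0 0 0 0 -0.195 -1"

```text
time_s: 21.45
ee_pos: [0.5193, -0.4752, 0.0928]
eef_rot: [-3.133, -0.003, 0.463]
force: [-6.0, 3.9, 5.8]
grip_width: 0.0358
```

```bash
python3 k.py a9; python3 m.py a9
```

```text
21.45 [ 0.5193 -0.4752  0.0928] [-3.1327e+00 -2.7000e-03  4.6300e-01] [-6.04  3.85  5.8 ] [0.58  0.985 0.124] 0.31102977575332674 0.03576722850783932
[ 0.5193 -0.4752  0.0928] [-3.1327e+00 -2.7000e-03  4.6300e-01]
a9 pointer [(41.0, 0.53), (110.0, 0.09), (66.5, 0.09), (134.0, 0.04)]
a9 collar [(103.0, 0.23), (128.0, 0.22), (158.0, 0.19), (252.0, 0.18)]
```

View pics/a9k.png

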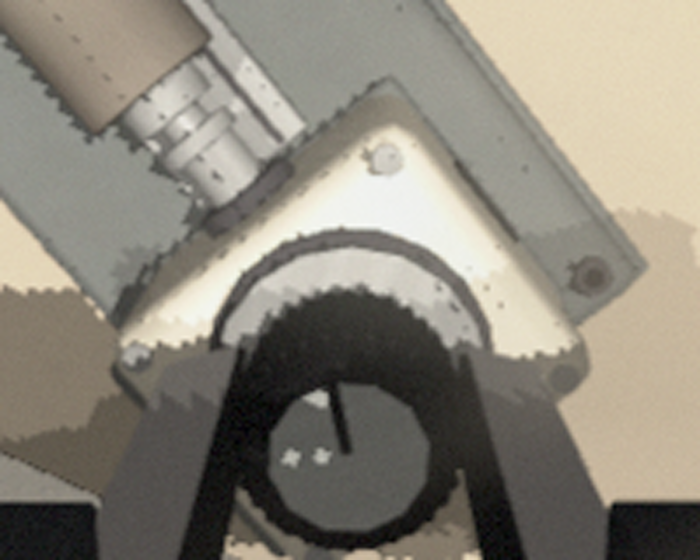

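Slip is now about 60° by tool angle (59.8°), and the collar mark is behind the left finger. Letting go and rising straight up.

Emit:
servo_tool --pt "0 0 0 0 0 0 -0.22" --pt "0 0 0 0 0 0 -0.15" --pt "0 0 0 0 0 0 -0.05" --pt "0 0 0 0 0 0 0.1" --pt "0 0 0 0 0 0 0.2" --pt "0 0 0 0 0 0 0.25" --pt "0 0 0 0 0 0 0.25" --pt "0 0 0 0 0 0 0.25"

```text
time_s: 22.17
ee_pos: [0.5193, -0.4752, 0.0928]
eef_rot: [-3.133, -0.003, 0.464]
force: [0.1, 1.2, -0.1]
grip_width: 0.0587
```

```bash
python3 k.py b0; python3 m.py b0
```

```text
22.1667 [ 0.5193 -0.4752  0.0928] [-3.1328e+00 -2.8000e-03  4.6380e-01] [ 0.15  1.22 -0.14] [ 0.027  0.004 -0.004] 0.3103280060271621 0.05867867053454582
[ 0.5193 -0.4752  0.0928] [-3.1328e+00 -2.8000e-03  4.6380e-01]
b0 pointer [(42.5, 0.59), (194.0, 0.09), (110.0, 0.08), (347.5, 0.08)]
b0 collar [(102.0, 0.44), (147.0, 0.36), (251.49999999999997, 0.18), (318.0, 0.11)]
```

Emit:
servo_tool --pt "0 0 0.01 0 0 0 0.25" --pt "0 0 0.03 0 0 0 0.25" --pt "0 0 0.05 0 0 0 0.25" --pt "0 0 0.08 0 0 0 0.25" --pt "-0.01 -0.01 0.11 0 0 0.1 0.25" --pt "-0.02 -0.02 0.13 0 0 0.2 0.25" --pt "-0.02 -0.02 0.13 0 0 0.3 0.25" --pt "-0.02 -0.02 0.13 0 0 0.3 0.25"

```text
time_s: 22.88
ee_pos: [0.4991, -0.496, 0.2252]
eef_rot: [-3.136, -0.003, 0.767]
force: [0.7, 0.2, 0.5]
grip_width: 0.0591
```

```bash
python3 k.py b1; python3 m.py b1; python3 -c "
from h import *
shot('scene','bs')"
```

```text
22.8833 [ 0.4991 -0.496   0.2252] [-3.1359e+00 -2.7000e-03  7.6750e-01] [0.68 0.23 0.49] [-0.039 -0.052  0.015] -0.03206901178914043 0.059063325123942176
[ 0.4991 -0.496   0.2252] [-3.1359e+00 -2.7000e-03  7.6750e-01]
b1 pointer [(43.5, 0.38), (322.5, 0.03), (144.0, 0.02), (348.0, 0.02)]
b1 collar [(102.0, 0.27), (276.5, 0.08), (256.5, 0.07), (182.0, 0.06)]
```

View pics/b1.png

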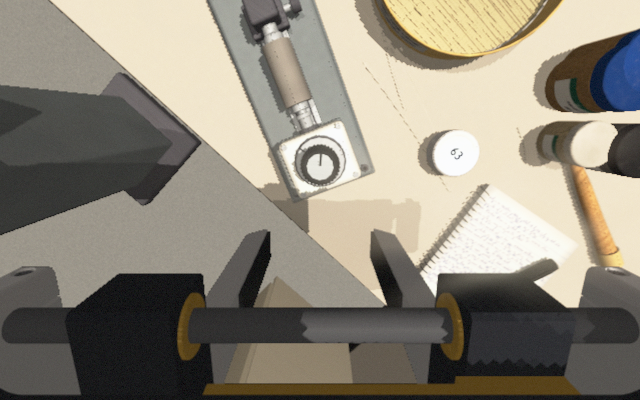

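View pics/b1k.png

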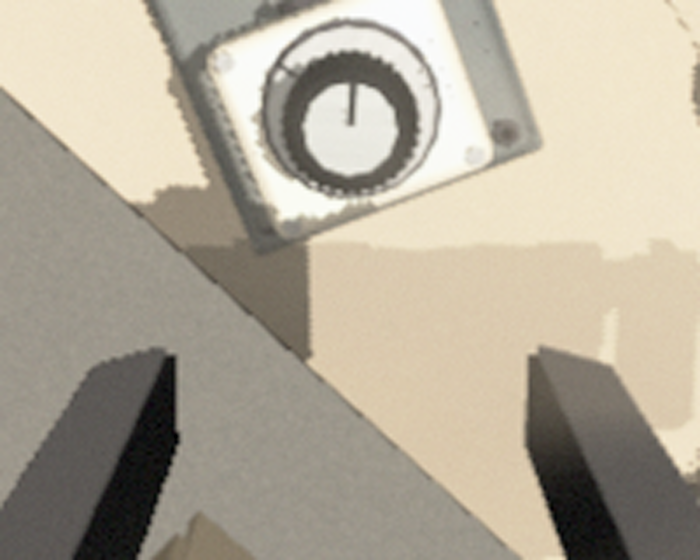

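View pics/b0k.png

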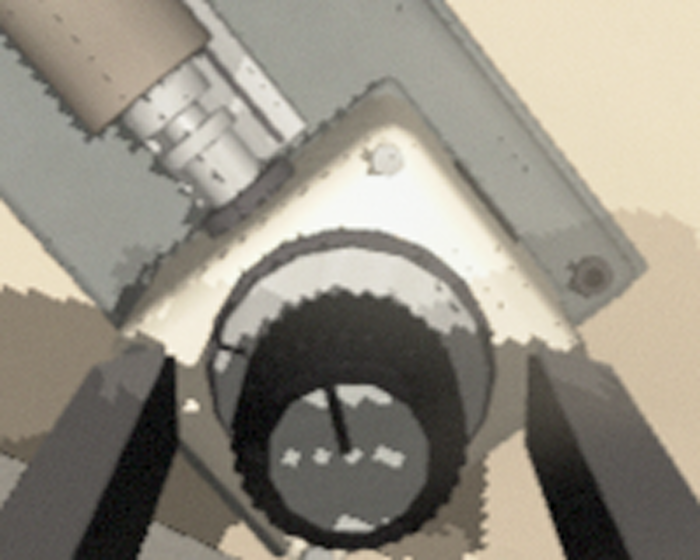

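The fingers are off and the collar mark at (230,350) in b0k is in view again. The pointer stands 58.5–59.5° clockwise of it, so three clicks. I'll check the plug once more, then hand in.

```bash
python3 - <<'E'
import numpy as np,cv2
d=np.load('pics/b1.npz');C=d['C'];Z=C[...,2]
a=np.radians(65.6);y=np.array([np.cos(a),np.sin(a)]);x=np.array([y[1],-y[0]]);r0=np.array([.557,-.395])
sub=np.zeros((400,640),bool);sub[0:220,200:380]=1; sub&=d['depth']>0
Q=C[sub];q=Q[:,:2]-r0;px=q@x;py=q@y;z=Q[:,2]
s=(z>.056)&(z<.07)&(abs(px)<.025)&(py>-.024)&(py<.03)
print(cv2.minAreaRect((np.c_[px,py][s]*1000).astype(np.float32)),np.percentile(z[s],99))
w=(abs(px)>.0105)&(abs(px)<.02)&(z>.053)&(z<.068)&(abs(py)<.05);print('plug ends',py[w].min(),py[w].max())
from h import *
hand_in()
E
```

```text
((-0.01774311065673828, 3.0084381103515625), (53.913360595703125, 28.460525512695312), 89.9626693725586) 0.06765151444414312
plug ends -0.028472667876431934 0.03329422223361477
the job is handed in; nothing more can be done
```

The longest plug is clamped in the gauge with three clicks on the ratchet, and I have handed the job in. `hand_in()` gives no verdict.

- **Plug:** I picked it from the tin-side end of the rack and lowered it onto the rest with about 5 N of contact. I then let it go and raised the gripper clear before touching the knob.
- **Winding:** I wound the knob clockwise in one grip. The torque climbed to about 0.26 Nm and the collar then stopped, so the ratchet was slipping. I turned on for three clicks, about 60°, then released the knob and raised the arm clear.

Last checks after letting go:

- **Clicks:** the pointer stands 58.5–59.5° clockwise of the collar mark. The same readout showed up to 3° of offset while the two marks were still in line, so the true figure is 58–63°. The allowed range is 50–70°.
- **Plug position:** it lies centred across the rest to about 0.02 mm and parallel to within 0.1°. It sits about 2.5 mm towards the anvil, pressed against its face.
- **Time and load:** the job took about 23 s of the 72 s. The wrist force was under 10 N at every reading.

Not confirmed:

- **Clamping force:** I could not measure it directly; I inferred it from the torque rise and the slip.
- **Third click:** I judged this by tool angle while winding, because a finger hid the collar mark. The pictures after release agreed.
- **Bystanders:** I did not re-measure the two shorter plugs or the tin at the end. I saw no contact with them during the pick.

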